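# Roll an illuminator tube into the V-block and set it against the end stop

## Task

Roll the brass illuminator tube sideways along the bench, pushing it with the fingertips or the outside of the fingers, up the bevelled side of the steel V-block and into its groove; then push it lengthways along the groove until its lens end is against the end stop. Do not grip or lift the tube, and leave the other parts on the bench where they are.

Things in the scene. Friction and masses are not known exactly. Their poses are not given: they have to be found in the camera images.
- tube: illuminator tube: polished brass cylinder lying on the bench (friction about 0.4), 36 mm in diameter, 130 mm long, 290 to 470 g, left or right of the V-block, within 0.2 rad of parallel to its groove. Origin: middle of its axis, 18 mm above the bench. Its x runs along the axis to the lens end; its y and z turn as it rolls. Left alone it stops on the flat but rolls back down the V-block's bevel
- tube_lens_end (a point): centre of the tube's lens end face (a dark steel ring 32 mm in diameter round a lens), 65 mm from the tube's origin along its x; this end points the same way as the V-block's end stop and starts 10 to 45 mm short of the stop's face, lengthways
- tube_lamp_end (a point): centre of the tube's other end face (brass rim, black middle), 65 mm the other way
- tube_front (a point): point on the tube's axis 35 mm from its middle towards the lens end
- tube_rear (a point): point on the tube's axis 35 mm from its middle towards the lamp end
- vblock: low steel V-block screwed to the bench, 120 mm long. Origin: on the bench under the middle of the groove; x along the groove to the end stop, y across, z up. A 90 degree groove, bottom 2 mm above the bench, lips 16 mm above it at y = -14 and +14 mm; from each lip a flat bevel slopes at 20 degrees down to the bench at y = -58 and +58 mm, so that tubes roll on from either side
- vblock_seat (a point): on the V-block, above the middle of the groove at the height of the axis of a 36 mm tube lying in it: 27.5 mm above the bench. The groove is open at its end away from the stop (x = -60 mm); a tube against the stop stands out 10 mm there
- vblock_stop (a point): the V-block's end stop: the point on the face the tube comes against, on the line of the seated tube's axis (x = +60 mm from the V-block's origin, 27.5 mm up). The stop is an upright plate 12 mm thick, 50 mm wide and 46 mm tall, with a 10 mm high foot behind it to x = +98 mm
- condenser: chrome condenser, a stepped round part 46 mm across and 40 mm tall, standing on the bench on the other side of the V-block from the tube (origin: centre of its underside). Leave it alone
- filter: green glass filter, a flat disc 32 mm across and 5 mm thick, lying beyond the end stop on the left (origin: centre of its underside). Leave it alone
- knob: black stage knob, 30 mm across and 23 mm tall, standing beyond the end stop on the right (origin: centre of its underside). Leave it alone
- objective: steel microscope objective, 25 mm across and 42 mm tall, standing behind the end stop (origin: centre of its underside). Leave it alone
- eyepiece: black eyepiece, 32 mm across and 44 mm tall, standing to the left of the other things (origin: centre of its underside). Leave it alone
- screwdriver: screwdriver 170 mm long lying to the right of the other things (origin: under its middle). Leave it alone
- screw_tray: aluminium screw tray 85 x 115 mm, 20 mm high, on the left near the robot (origin: centre of its underside). Leave it alone

How it is judged:
By the outcome, as a careful person would: the job done as asked, in the order asked, and still so for the second after the job is handed in, with the robot touching nothing.
It also fails if it takes over 48 s, if anything falls off the work surface, if the arm or the gripper's body presses on something with over 40 N, if the wrist force passes 120 N, or if a joint passes its speed limit or range.

## Robot

A 7-joint arm with a two-finger parallel gripper is mounted at the origin on the work surface. World frame = base frame: x ahead of the robot, y to its left, z up, the work surface at z = 0. Lengths are in m, angles in rad, forces in N, time in s.
With the tool pointing down it reaches from about 0.425 to 0.875 m from the base axis. Payload 8.4 kg.
Tool frame: the origin (TCP) lies midway between the tips of the shut fingers; the grasp point (between the pads) lies 19 mm behind it; y points along the fingers, z is the direction in which the jaws open and shut, and the axes are right-handed (so a half turn about y gives the same grasp; the last joint's range is limited). The gripper opens to 87 mm and grips with 3 to 60 N. Pads are 19 mm wide; open, the fingers measure 117 mm over their backs; the gripper's body (75 mm by 190 mm) begins 51 mm behind the grasp point.
Start: joints at [1.194, 0.333, 0.04, 1.465, -0.013, 1.343, -0.059], TCP at [0.178, -0.625, 0.223] pointing down, gripper open.
Joint ranges: [-2.58, 2.58], [-0.38, 2.09], [-1.3, 1.39], [0.25, 2.4], [-1.5, 4.64], [0.08, 2.09], [-2.65, 2.65]. Speed limits (rad/s): [2.22, 2.22, 2.79, 2.79, 3.14, 3.14, 3.14].

## Interface

Orientations are given as [roll, pitch, yaw] about the fixed x, y, z axes, in that order (R = Rz(yaw) Ry(pitch) Rx(roll)).
In Python, from station import observe, get_image, camera_info, sign_off gives the robot as it stands.
- The arm moves only by the tool carry_out, never from a script. Its argument "deltas" is text: rows parted by semicolons, each of 4 numbers parted by spaces: the shift along the tool's x, y, z normalised to -1 to 1, where 1 is 0.4 m, then the turn about the tool's y normalised to -1 to 1, where 1 is 90 degrees. A call has 1 to 8 rows; each row is the pose to reach, as a shift and turn from the pose commanded when the call began, along the tool's axes at that moment; what a row does not reach only later rows make up. A row lasts 1/10 s, in which the tool goes at most 50 mm and 8.59 degrees, less where a joint would pass 70% of its speed; a pose out of reach is approached as far as the arm can. A call with a number of a shift or a turn outside -1 to 1 is refused whole. A call with a gripper value outside its range is refused whole. "gripper" is the opening, from 0 (shut) to 1 (fully open), set as the call begins (left out, the last holds). The fingers move at their own pace and stop on an object; "force" is the grip in N (left out, the last holds). Time passes only in rows, so rows that repeat a pose let the fingers close. It gives the time, the measured TCP pose, the force and the opening at its end, in the units of the state.
- observe(): the state, without advancing time (a new reading comes with each control period).
- get_image(name): name is "scene" or "side" or "wrist"; returns (picture, depth): 420x560x3 uint8, red, green, blue; 420x560 float32, m along the optical axis (not along the pixel's ray), 0 where there is no reading.
- camera_info(name): a dict with "K" (3x3 intrinsics, pixels), "k1" (the pictures are not rectified: a ray, as slopes to the right and down, at radius r is drawn at 1 + k1 r^2 times it, then the intrinsics apply), "rvec" (rotation vector, rad) and "tvec" (3), from world to camera coordinates, as OpenCV has them; the wrist camera has in their place "mount" (4x4, takes a point from camera to tool coordinates, whose origin is the TCP and whose axes are the tool frame's). Camera axes: x right, y down, z forward; pixel columns grow to the right and rows downward; lengths in m; the calibration is good to about 2 mm. A picture is of the moment at which its call begins: read the wrist's pose just before it. camera_info takes no time and is no camera call.
- sign_off(): hands the job in, once; it reports no verdict.
The state is a dict: "time": time; "qpos": joint angles; "joint_vel": joint speeds; "tau": joint torques, N m; "eef_pos": TCP position; "ee_rot": TCP orientation; "ft_force": force on the tool from outside, world axes, zero at the start; "torque": the same for the moment, N m; "grip_width": opening from 0.0 (shut) to 1.0 (fully open).
Only numpy, scipy, OpenCV 4.12 (cv2) and the standard library are available. Lean on these libraries where they do the work, as an engineer would, in place of code of your own. Each camera call takes 0.05 s, during which the arm holds its last target. There are 200 camera calls.

## Working session

There is one attempt and no reset: what is moved stays moved. The work goes in short steps, Python scripts to look and compute and a tool call to move; the robot and the scene stay as the last step left them, time stands still between calls to the robot, and variables do not carry over. Pictures are saved under pics/ and viewed, about 8 in all and at most 12, crops included, and the job is handed in when it is done.

Besides the shell and the picture viewer there is one more tool, called after "Call:" as name(argument=value, ...) on one line, values as JSON. carry_out: Moves the arm, as the interface text tells. Scaled input: -1 to 1 covers 0.4 m each way for a shift and 90 degrees each way for a turn. Its arguments: {"type":"object","properties":{"deltas":{"type":"string"},"gripper":{"type":"number"},"force":{"type":"number"}},"required":["deltas"]}

```bash
ls; mkdir -p pics; cat > h.py <<'E'
import numpy as np, cv2
from station import observe, get_image, camera_info, sign_off
from scipy.spatial.transform import Rotation as Rn
def save(im,n): cv2.imwrite('pics/'+n,im[...,::-1])
def ray(name,px,o=None):
    c=camera_info(name);K=np.array(c['K'],float)
    d=cv2.undistortPoints(np.array(px,float).reshape(-1,1,2),K,np.array([c['k1'],0,0,0.]))[:,0]
    d=np.c_[d,np.ones(len(d))]
    if name=='wrist':
        M=np.array(c['mount']);R0=Rn.from_euler('xyz',o['ee_rot']).as_matrix()
        R=R0@M[:3,:3];t=R0@M[:3,3]+np.array(o['eef_pos'])
        return t,d@R.T
    R=cv2.Rodrigues(np.array(c['rvec'],float))[0];t=np.array(c['tvec'],float).ravel()
    return -R.T@t,d@R
def onz(name,px,z,o=None):
    t,d=ray(name,px,o);z=np.broadcast_to(z,len(d));s=(z-t[2])/d[:,2];return t+d*s[:,None]
def bydepth(name,px,D,o=None):
    t,d=ray(name,px,o);return t+d*np.array([D[int(v),int(u)] for u,v in px])[:,None]
E
python3 - <<'E'
from h import *
o=observe();print({k:np.round(v,3) for k,v in o.items()})
print(Rn.from_euler('xyz',o['ee_rot']).as_matrix().round(3))
a,D=get_image('scene');save(a,'s1.png');np.save('s1.npy',D)
b,E=get_image('side');save(b,'d1.png');np.save('d1.npy',E)
for n in('scene','side'):print(ray(n,[[280,210]]))
E
```

```text
pics
{'time': np.float64(0.0), 'qpos': array([ 1.194,  0.334,  0.04 ,  1.466, -0.013,  1.343, -0.058]), 'joint_vel': array([-0.002,  0.001, -0.001, -0.   ,  0.   ,  0.002,  0.001]), 'tau': array([ 1.0000e-03, -6.5637e+01,  1.3360e+00, -4.0379e+01, -6.0000e-02,
        4.5000e-02,  0.0000e+00]), 'eef_pos': array([ 0.178, -0.625,  0.222]), 'ee_rot': array([-1.572, -0.   , -2.864]), 'ft_force': array([ 0.019,  0.209, -0.31 ]), 'torque': array([-0.038,  0.047, -0.018]), 'grip_width': np.float64(1.002)}
[[-0.962 -0.001  0.274]
 [-0.274  0.002 -0.962]
 [ 0.    -1.    -0.002]]
(array([ 1.40672339, -0.12171706,  0.68071054]), array([[-0.81713547,  0.12549795, -0.56272244]]))
(array([0.31276603, 0.83904254, 0.63602145]), array([[ 0.1873514 , -0.78915135, -0.58513481]]))
```

View pics/s1.png

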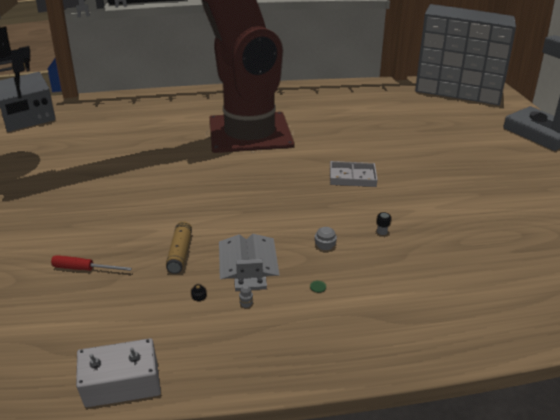

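View pics/d1.png

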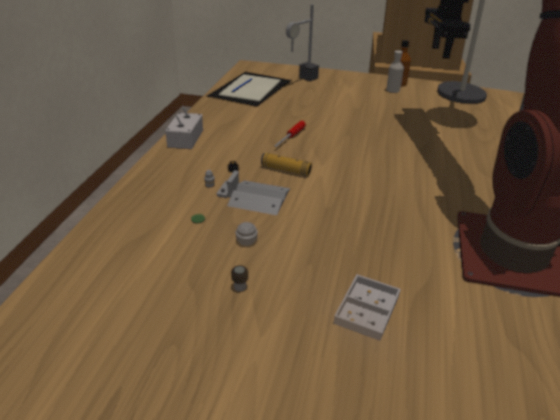

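The scene view shows the tube at about (179,247), lens end toward the camera. The V-block is at (248,257) with its stop at (249,268), and the screwdriver is at (90,264). The side view agrees. I'll enlarge both.

```bash
python3 - <<'E'
from h import *
a=cv2.imread('pics/s1.png')[215:310,145:285];A=cv2.resize(a,None,fx=5.5,fy=5.5,interpolation=cv2.INTER_CUBIC)
cv2.imwrite('pics/s1c.png',A);print(A.shape)
D=np.load('s1.npy')
pts=[(248,245),(249,268),(179,245),(230,257),(266,257),(199,293),(246,300)]
print(bydepth('scene',pts,D).round(4))
E
```

```text
(522, 770, 3)
[[ 0.5388 -0.055   0.001 ]
 [ 0.6497 -0.0631  0.0331]
 [ 0.5623 -0.1945  0.0334]
 [ 0.5794 -0.0951  0.0061]
 [ 0.5887 -0.0235  0.0059]
 [ 0.6855 -0.1592  0.0139]
 [ 0.7206 -0.0759  0.0196]]
```

View pics/s1c.png

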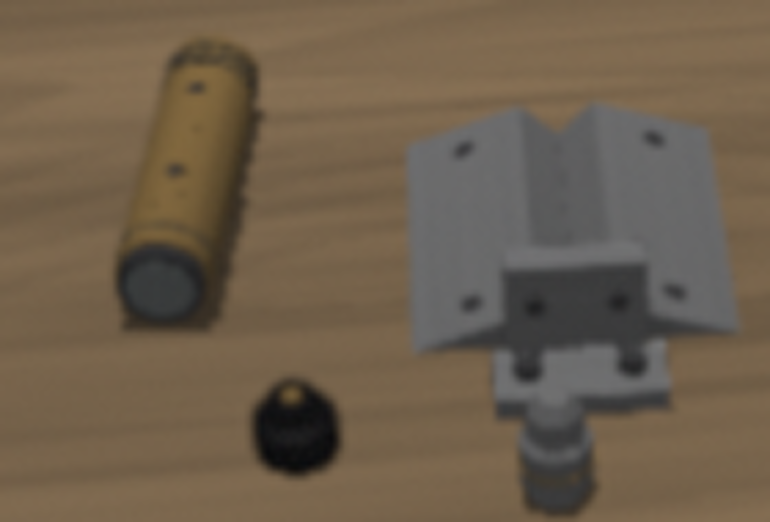

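```bash
python3 - <<'E'
from h import *
f=lambda P:[(x/5.5+144.6,y/5.5+214.6) for x,y in P]
c=onz('scene',f([(408,145),(413,352),(738,330),(708,128)]),0.);print(c.round(4))
m=c[:,:2].mean(0);ax=(c[1]+c[2]-c[0]-c[3])[:2];print('vb',m,'yaw',np.arctan2(ax[1],ax[0]),'len',np.hypot(*ax)/2,'wid',np.linalg.norm(c[2]-c[1]),np.linalg.norm(c[3]-c[0]))
print('lips',onz('scene',f([(523,108),(597,104)]),.016).round(4),'stop top',onz('scene',f([(505,262),(648,262),(645,242),(512,250)]),.046).round(4))
print('lens',onz('scene',f([(160,287)]),.018).round(4))
# tube cloud
from scipy.optimize import least_squares
def cloud(name):
    D=np.load({'scene':'s1.npy','side':'d1.npy'}[name]);v,u=np.mgrid[0:420,0:560];u=u.ravel();v=v.ravel();t,d=ray(name,np.c_[u,v]);return t+d*D.ravel()[:,None]
for n in('scene','side'):
    P=cloud(n)
    vb=P[(abs(P[:,0]-m[0])<.09)&(abs(P[:,1]-m[1])<.08)&(P[:,2]>.005)]
    k=P[(P[:,0]>.46)&(P[:,0]<.68)&(P[:,1]>-.26)&(P[:,1]<-.135)&(P[:,2]>.010)&(P[:,2]<.05)]
    def r(p,z=.018):
        a,b,th,dz=p;q=-(k[:,0]-.57)*np.sin(th)+(k[:,1]-b)*np.cos(th);return np.hypot(q,k[:,2]-z-dz)-.018
    s=least_squares(r,[0,-.19,0,0],loss='soft_l1',f_scale=.002);_,b,th,dz=s.x
    L=(k[:,0]-.57)*np.cos(th)+(k[:,1]-b)*np.sin(th)
    print(n,len(k),'y at x=.57',b,'th',th,dz,'rms',np.sqrt(np.mean(s.fun**2)),'L',np.percentile(L,[0,1,50,99,100]).round(4))
    print('stop pts',P[(abs(P[:,0]-.64)<.05)&(abs(P[:,1]+.06)<.06)&(P[:,2]>.03)].mean(0))
E
```

```text
[[ 0.5156 -0.1146  0.    ]
 [ 0.6349 -0.1192  0.    ]
 [ 0.6383 -0.0048  0.    ]
 [ 0.5202  0.0007 -0.    ]]
vb [ 0.57728354 -0.05947789] yaw -0.04267495451029938 len 0.11878409008513051 wid 0.11451067457368888 0.11544342910026188
lips [[ 0.5193 -0.0701  0.016 ]
 [ 0.5205 -0.042   0.016 ]] stop top [[ 0.6453 -0.0859  0.046 ]
 [ 0.6517 -0.0379  0.046 ]
 [ 0.641  -0.0376  0.046 ]
 [ 0.6392 -0.083   0.046 ]]
lens [[ 0.6099 -0.206   0.018 ]]
scene 883 y at x=.57 -0.19433222205358666 th 0.024640464359720265 -0.0022331397969760406 rms 0.006431347912180508 L [-0.0902 -0.0866 -0.0027  0.1094  0.1109]
stop pts [ 0.64595866 -0.06237726  0.03990041]
side 708 y at x=.57 -0.19692759451188716 th -0.07629347754855043 -0.0012880664009509986 rms 0.009992609321784023 L [-0.0917 -0.0906 -0.024   0.1048  0.106 ]
stop pts [ 0.64055027 -0.05498963  0.04101211]
```

```bash
python3 - <<'E'
from h import *
from scipy.optimize import least_squares
for n in('scene','side'):
    D=np.load({'scene':'s1.npy','side':'d1.npy'}[n]);v,u=np.mgrid[0:420,0:560];t,d=ray(n,np.c_[u.ravel(),v.ravel()]);P=t+d*D.ravel()[:,None]
    k=P[(P[:,0]>.46)&(P[:,0]<.64)&(P[:,1]>-.235)&(P[:,1]<-.135)&(P[:,2]>.016)&(P[:,2]<.042)]
    print(len(k),k.min(0),k.max(0))
    for _ in range(3):
        def r(p):
            b,th,dz=p;q=-(k[:,0]-.55)*np.sin(th)+(k[:,1]-b)*np.cos(th);return np.hypot(q,k[:,2]-.018-dz)-.018
        s=least_squares(r,[-.19,-.1,0],loss='soft_l1',f_scale=.002);b,th,dz=s.x
        k=k[abs(s.fun)<.006]
    L=(k[:,0]-.55)*np.cos(th)+(k[:,1]-b)*np.sin(th)
    print(n,len(k),'y at x=.55',b,'th',th,dz,'rms',np.sqrt(np.mean(s.fun**2)),'L',np.percentile(L,[0,2,50,98,100]).round(4))
E
```

```text
759 [ 0.47978655 -0.22134536  0.01615622] [ 0.61544637 -0.17113045  0.03630933]
scene 718 y at x=.55 -0.19807296152864334 th -0.1457191287169539 -0.0025524475011486736 rms 0.001467217810552821 L [-0.072  -0.0667  0.004   0.0608  0.0635]
558 [ 0.47782356 -0.21303529  0.01600618] [ 0.61071166 -0.16650814  0.03750203]
side 543 y at x=.55 -0.19706073696530488 th -0.154605554109184 -0.0008761231445517379 rms 0.0019012275338463128 L [-0.0712 -0.0696 -0.0093  0.0571  0.0599]
```

```bash
cat >> h.py <<'E'
VB=np.array([.577,-.0595]);VY=-.043
def v2w(a,b,yaw=VY,o=VB): c,s=np.cos(yaw),np.sin(yaw);return np.array([o[0]+a*c-b*s,o[1]+a*s+b*c])
def w2v(p,yaw=VY,o=VB): d=np.array(p)[:2]-o;c,s=np.cos(yaw),np.sin(yaw);return np.array([c*d[0]+s*d[1],-s*d[0]+c*d[1]])
def delta(xyz,jyaw):
    o=observe();R=Rn.from_euler('xyz',o['ee_rot']).as_matrix()
    d=R.T@(np.array(xyz)-o['eef_pos'])/.4
    cur=np.arctan2(R[1,2],R[0,2]);t=-((jyaw-cur+np.pi)%(2*np.pi)-np.pi)/(np.pi/2)
    print('t',round(float(o['time']),2),'tcp',np.round(o['eef_pos'],4),'jaw yaw',round(cur,4),'tcp in vb',w2v(o['eef_pos']).round(4),'F',np.round(o['ft_force'],1),'-> delta',d.round(4),'turn',round(t,4))
E
python3 - <<'E'
from h import *
print('screwdriver tip',onz('scene',[(131,269)],.005),'knob',onz('scene',[(199,293)],.011))
T=np.array([.5465,-.197]);print(w2v(T),w2v([.6108,-.2066]))
p=v2w(0,-.040,-.148,T);print(p)
delta([*p,.12],-.148)
E
```

```text
screwdriver tip [[ 0.59072432 -0.29233251  0.005     ]] knob [[ 0.68236483 -0.15935973  0.011     ]]
[-0.02456113 -0.138684  ] [ 0.04009211 -0.14551107]
[ 0.54060159 -0.23656272]
t 0.1 tcp [ 0.1781 -0.6247  0.2218] jaw yaw -1.293 tcp in vb [-0.3742 -0.5818] F [-0.1  0.6  0.7] -> delta [-1.1376  0.2552 -0.6843] turn -0.7289
```

Call:
carry_out(deltas="-0.57 0.06 -0.34 -0.4;-0.57 0.06 -0.34 -0.4;-0.57 0.06 -0.34 -0.4;-0.57 0.06 -0.34 -0.4;-0.57 0.06 -0.34 -0.4;-0.57 0.06 -0.34 -0.4;-0.57 0.06 -0.34 -0.4", gripper=1)

```text
time: 0.8
eef_pos: [0.3628, -0.4286, 0.1981]
ee_rot: [-1.571, 0.001, -2.23]
ft_force: [-0.6, -0.2, -0.2]
grip_width: 1.002
```

```bash
python3 - <<'E'
from h import *
delta([.5406,-.2366,.12],-.148)
E
```

```text
t 0.8 tcp [ 0.3628 -0.4286  0.1981] jaw yaw -0.659 tcp in vb [-0.1982 -0.378 ] F [-0.6 -0.2 -0.2] -> delta [-0.6516  0.1961  0.0577] turn -0.3253
```

Call:
carry_out(deltas="-0.652 0.196 0.058 -0.325;-0.652 0.196 0.058 -0.325;-0.652 0.196 0.058 -0.325;-0.652 0.196 0.058 -0.325;-0.652 0.196 0.058 -0.325;-0.652 0.196 0.058 -0.325;-0.652 0.196 0.058 -0.325;-0.652 0.196 0.058 -0.325")

```text
time: 1.6
eef_pos: [0.5386, -0.2422, 0.1197]
ee_rot: [-1.572, -0.0, -1.726]
ft_force: [-1.0, -1.0, 0.2]
grip_width: 0.998
```

```bash
python3 - <<'E'
from h import *
o=observe();w,D=get_image('wrist');np.save('w1.npy',D);save(w,'w1.png')
delta([.5406,-.2366,.024],-.148)
E
```

```text
t 1.65 tcp [ 0.5383 -0.243   0.1201] jaw yaw -0.1566 tcp in vb [-0.0308 -0.185 ] F [-0.6 -0.7 -0.3] -> delta [-0.017   0.2402  0.0033] turn -0.0055
```

View pics/w1.png

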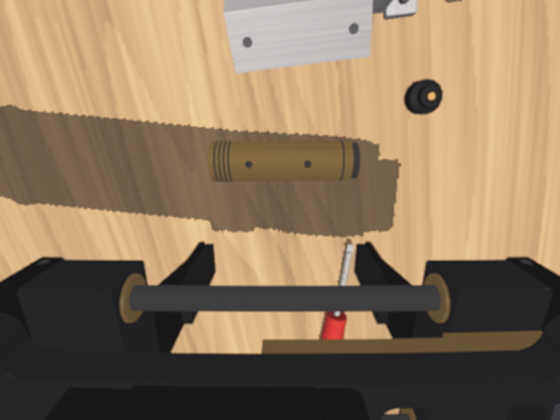

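The wrist view shows the tube from (212,161) to (358,160), roughly horizontal in the picture and in front of the fingers. The screwdriver shaft tip is at (350,242) and the bevel's bottom edge runs from (238,72) to (368,52). I'll measure these.

```bash
python3 - <<'E'
from h import *
o=observe();D=np.load('w1.npy')
print('sd',onz('wrist',[(350,242),(338,312)],[.006,.01],o).round(4), bydepth('wrist',[(347,256)],D,o).round(4))
print('tube ends side',onz('wrist',[(212,142),(345,142),(212,181),(356,178)],.018,o).round(4))
print('ends',onz('wrist',[(211,161),(360,160)],.018,o).round(4), 'top depth',bydepth('wrist',[(240,160),(330,160)],D,o).round(4))
print('bevel edge',onz('wrist',[(238,72),(368,54)],0.,o).round(4),'rear top corner lip~',onz('wrist',[(224,12)],.016,o).round(4))
E
```

```text
sd [[ 0.5989 -0.2949  0.006 ]
 [ 0.5776 -0.3765  0.01  ]] [[ 0.5927 -0.3051  0.0162]]
tube ends side [[ 0.4834 -0.1724  0.018 ]
 [ 0.6009 -0.191   0.018 ]
 [ 0.4753 -0.2072  0.018 ]
 [ 0.608  -0.2252  0.018 ]]
ends [[ 0.4786 -0.1889  0.018 ]
 [ 0.613  -0.2091  0.018 ]] top depth [[ 0.508  -0.1901  0.0352]
 [ 0.5835 -0.2018  0.0363]]
bevel edge [[ 0.5157 -0.1167  0.    ]
 [ 0.632  -0.1199  0.    ]] rear top corner lip~ [[ 0.5154 -0.0733  0.016 ]]
```

Call:
carry_out(deltas="-0.017 0.08 0.003 -0.005;-0.017 0.16 0.003 -0.005;-0.017 0.22 0.003 -0.005;-0.017 0.24 0.003 -0.005;-0.017 0.24 0.003 -0.005")

```text
time: 2.15
eef_pos: [0.5403, -0.2357, 0.0237]
ee_rot: [-1.572, -0.0, -1.719]
ft_force: [0.1, 0.4, 1.3]
grip_width: 0.997
```

```bash
python3 - <<'E'
from h import *
T=np.array([.546,-.198])
delta([*v2w(0,-.0275,-.148,T),.024],-.148)
# straightened pose: tube at vb y=-.090
for b in(-.095,-.06,-.03,-.01,0.):
    delta([*v2w(-.015,b-.0275,-.038),.024],-.038)
E
```

```text
t 2.15 tcp [ 0.5403 -0.2357  0.0237] jaw yaw -0.1486 tcp in vb [-0.0291 -0.1776] F [0.1 0.4 1.3] -> delta [-0.0266 -0.0008  0.0001] turn -0.0004
t 2.15 tcp [ 0.5403 -0.2357  0.0237] jaw yaw -0.1486 tcp in vb [-0.0291 -0.1776] F [0.1 0.4 1.3] -> delta [-0.1407 -0.0009  0.022 ] turn -0.0704
t 2.15 tcp [ 0.5403 -0.2357  0.0237] jaw yaw -0.1486 tcp in vb [-0.0291 -0.1776] F [0.1 0.4 1.3] -> delta [-0.2277 -0.0009  0.0124] turn -0.0704
t 2.15 tcp [ 0.5403 -0.2357  0.0237] jaw yaw -0.1486 tcp in vb [-0.0291 -0.1776] F [0.1 0.4 1.3] -> delta [-0.3023 -0.0009  0.0041] turn -0.0704
t 2.15 tcp [ 0.5403 -0.2357  0.0237] jaw yaw -0.1486 tcp in vb [-0.0291 -0.1776] F [0.1 0.4 1.3] -> delta [-0.3519 -0.0009 -0.0014] turn -0.0704
t 2.15 tcp [ 0.5403 -0.2357  0.0237] jaw yaw -0.1486 tcp in vb [-0.0291 -0.1776] F [0.1 0.4 1.3] -> delta [-0.3768 -0.0009 -0.0042] turn -0.0704
```

Call:
carry_out(deltas="-0.015 0 0 0;-0.03 0 0 0;-0.042 0 0.002 -0.01;-0.054 0 0.006 -0.02;-0.066 0 0.01 -0.03;-0.078 0 0.014 -0.04;-0.09 0 0.016 -0.05;-0.1 0 0.018 -0.06")

```text
time: 2.95
eef_pos: [0.5544, -0.1945, 0.0237]
ee_rot: [-1.572, 0.001, -1.621]
ft_force: [-0.8, 0.4, -1.4]
grip_width: 1.002
```

```bash
cat > look.py <<'E'
from h import *
from scipy.optimize import least_squares
import sys
def tube(n,y0,z0=.018,w=.026,x0=.46,x1=.638,b0=None,show=None):
    o=observe();a,D=get_image(n)
    if show: save(a,show)
    v,u=np.mgrid[0:420,0:560];t,d=ray(n,np.c_[u.ravel(),v.ravel()],o);P=t+d*D.ravel()[:,None]
    A=a.reshape(-1,3).astype(int)
    k=P[(A[:,0]-A[:,2]>25)&(P[:,0]>x0)&(P[:,0]<x1)&(abs(P[:,1]-y0)<w)&(P[:,2]>z0-.001)&(P[:,2]<z0+.022)&(D.ravel()>0)]
    for _ in range(3):
        def r(p):
            b,th,z=p;q=-(k[:,0]-.55)*np.sin(th)+(k[:,1]-b)*np.cos(th);return np.hypot(q,k[:,2]-z)-.018
        s=least_squares(r,[y0,-.08,z0],loss='soft_l1',f_scale=.002);b,th,z=s.x;k=k[abs(s.fun)<.005]
    L=(k[:,0]-.55)*np.cos(th)+(k[:,1]-b)*np.sin(th);e=np.percentile(L,[1,99])
    print(n,len(k),'yaw %.3f z %.4f rms %.4f'%(th,z,np.sqrt(np.mean(s.fun**2))),'len',np.diff(e).round(4),'ends in vb',[w2v([.55+l*np.cos(th),b+l*np.sin(th)]).round(4) for l in e])
E
python3 - <<'E'
from look import *
tube('scene',-.17,w=.035);tube('wrist',-.17,w=.035)
delta([.5403,-.2357,.024],-.04)
E
```

```text
scene 461 yaw -0.104 z 0.0159 rms 0.0010 len [0.1209] ends in vb [array([-0.0855, -0.1002]), array([ 0.0351, -0.1076])]
wrist 12514 yaw -0.103 z 0.0182 rms 0.0006 len [0.1213] ends in vb [array([-0.0872, -0.0991]), array([ 0.0339, -0.1064])]
t 3.05 tcp [ 0.5546 -0.1944  0.0238] jaw yaw -0.0499 tcp in vb [-0.0166 -0.1357] F [-0.1 -0.1 -0.4] -> delta [ 0.1049 -0.0005 -0.0305] turn -0.0063
```

Call:
carry_out(deltas="-0.012 0 -0.003 -0.01;-0.022 0 -0.006 -0.01;-0.032 0 -0.01 -0.01;-0.042 0 -0.01 -0.01;-0.052 0 -0.01 -0.01;-0.062 0 -0.01 -0.01;-0.072 0 -0.01 -0.01;-0.082 0 -0.01 -0.01")

```text
time: 3.85
eef_pos: [0.5523, -0.1624, 0.0242]
ee_rot: [-1.571, 0.0, -1.607]
ft_force: [-0.7, -0.1, 0.9]
grip_width: 0.998
```

```bash
python3 - <<'E'
from look import *
tube('wrist',-.14,w=.035,show='w2.png')
delta([.5403,-.2357,.024],-.04)
E
```

```text
wrist 11999 yaw -0.103 z 0.0182 rms 0.0006 len [0.1211] ends in vb [array([-0.0853, -0.0693]), array([ 0.0356, -0.0766])]
t 3.9 tcp [ 0.5523 -0.1615  0.0241] jaw yaw -0.0356 tcp in vb [-0.0202 -0.103 ] F [0.9 0.3 0.5] -> delta [ 0.1865  0.0002 -0.0235] turn 0.0028
```

View pics/w2.png

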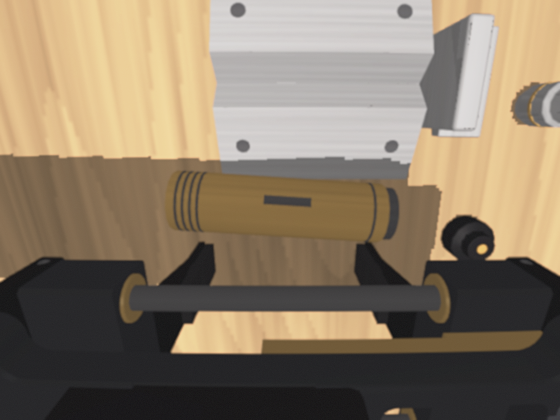

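The view shows the tube from (168,200) to (398,213) just short of the bevel. The lips are at rows 52 and 107, the bevel screws at (237,10), (405,11), (243,146) and (391,146), and the stop plate at (465,78). I'll refine the V-block pose from these.

```bash
python3 - <<'E'
from h import *
o=observe()
lip=onz('wrist',[(213,52),(433,53),(218,107),(426,107)],.016,o)
print('lips',lip.round(4)); 
for i in(0,2): d=lip[i+1]-lip[i];print(np.arctan2(d[1],d[0]),np.linalg.norm(d))
print('centre',lip.mean(0),w2v(lip.mean(0)))
sc=onz('wrist',[(237,10),(405,11),(243,146),(391,146)],.007,o);print([w2v(p).round(4) for p in sc],[np.arctan2(*(sc[i+1]-sc[i])[[1,0]]) for i in(0,2)])
print('stop top',[w2v(p).round(4) for p in onz('wrist',[(476,16),(494,16),(440,134),(478,134)],.046,o)])
E
```

```text
lips [[ 0.518  -0.0437  0.016 ]
 [ 0.6357 -0.0478  0.016 ]
 [ 0.5179 -0.0717  0.016 ]
 [ 0.6345 -0.0754  0.016 ]]
-0.03440811982769262 0.11773047917172302
-0.03207489560227911 0.11667109506247968
centre [ 0.57653407 -0.05965041  0.016     ] [-0.00045904 -0.0001703 ]
[array([-0.0474,  0.0358]), array([0.0439, 0.0366]), array([-0.0465, -0.037 ]), array([ 0.044 , -0.0362])] [np.float64(-0.03458884726035636), np.float64(-0.03358640087540131)]
stop top [array([0.061 , 0.0236]), array([0.069 , 0.0239]), array([ 0.0528, -0.0265]), array([ 0.0714, -0.0262])]
```

Call:
carry_out(deltas="-0.01 0 0 0;-0.02 0 0 0;-0.03 0 0 0;-0.04 0 0 0;-0.05 0 0 0;-0.06 0 0 0;-0.07 0 0 0;-0.08 0 0 0")

```text
time: 4.7
eef_pos: [0.5536, -0.141, 0.0278]
ee_rot: [-1.569, -0.012, -1.613]
ft_force: [-14.8, -32.3, 40.3]
grip_width: 0.996
```

```bash
sed -i 's/VY=-.043/VY=-.036/' h.py; python3 - <<'E'
from look import *
tube('wrist',-.11,z0=.024,w=.035)
delta([.5403,-.2357,.024],-.036)
E
```

```text
wrist 11014 yaw -0.040 z 0.0195 rms 0.0006 len [0.1212] ends in vb [array([-0.085 , -0.0581]), array([ 0.0362, -0.0586])]
t 4.75 tcp [ 0.5537 -0.1408  0.0281] jaw yaw -0.0424 tcp in vb [-0.0204 -0.0821] F [-12.5 -26.   34. ] -> delta [ 0.2384  0.0131 -0.0234] turn -0.0041
```

Pushing with the tip edge above the axis height wedged the tube against the bevel (40 N up). I'll back off, lower the tips below the axis height, and rise as I push.

Call:
carry_out(deltas="0.04 0 0 0;0.075 0 0 0;0.075 0.03 0 0;0.075 0.03 0 0;0.075 0.03 0 0")

```text
time: 5.25
eef_pos: [0.5517, -0.1591, 0.011]
ee_rot: [-1.573, 0.002, -1.606]
ft_force: [-0.2, 0.8, -0.3]
grip_width: 1.003
```

```bash
python3 - <<'E'
from look import *
tube('wrist',-.12,z0=.019,w=.035)
delta([.5403,-.2357,.012],-.036)
E
```

```text
wrist 13789 yaw -0.039 z 0.0181 rms 0.0006 len [0.1212] ends in vb [array([-0.0852, -0.0688]), array([ 0.036 , -0.0691])]
t 5.3 tcp [ 0.5521 -0.1592  0.0115] jaw yaw -0.0348 tcp in vb [-0.0213 -0.1005] F [ 1.   0.4 -0.5] -> delta [ 0.1922 -0.0015 -0.0227] turn 0.0007
```

Call:
carry_out(deltas="-0.01 0 0 0;-0.018 0 0 0;-0.025 0 0 0;-0.03 -0.002 0 0;-0.036 -0.006 0 0;-0.042 -0.01 0 0;-0.048 -0.014 0 0;-0.054 -0.018 0 0")

```text
time: 6.1
eef_pos: [0.5534, -0.1412, 0.0202]
ee_rot: [-1.57, -0.002, -1.609]
ft_force: [-0.5, -6.9, 3.8]
grip_width: 0.999
```

```bash
python3 - <<'E'
from look import *
tube('wrist',-.11,z0=.021,w=.035)
delta([.5403,-.2357,.012],-.036)
E
```

```text
wrist 12905 yaw -0.037 z 0.0212 rms 0.0006 len [0.1212] ends in vb [array([-0.0849, -0.054 ]), array([ 0.0363, -0.0542])]
t 6.15 tcp [ 0.5536 -0.1406  0.0204] jaw yaw -0.0375 tcp in vb [-0.0205 -0.0819] F [-1.2 -7.   4.7] -> delta [ 0.2387  0.0215 -0.0243] turn -0.001
```

Call:
carry_out(deltas="-0.006 -0.002 0 0;-0.012 -0.004 0 0;-0.018 -0.006 0 0;-0.024 -0.008 0 0;-0.03 -0.01 0 0;-0.036 -0.012 0 0")

```text
time: 6.75
eef_pos: [0.5544, -0.1277, 0.0254]
ee_rot: [-1.569, -0.003, -1.609]
ft_force: [-0.8, -9.7, 6.7]
grip_width: 0.998
```

```bash
python3 - <<'E'
from look import *
tube('wrist',-.10,z0=.024,w=.035)
delta([.5403,-.2357,.012],-.036)
E
```

```text
wrist 12764 yaw -0.039 z 0.0260 rms 0.0006 len [0.1211] ends in vb [array([-0.0844, -0.0406]), array([ 0.0367, -0.0409])]
t 6.8 tcp [ 0.5544 -0.1272  0.0255] jaw yaw -0.0382 tcp in vb [-0.0201 -0.0685] F [-0.9 -9.3  6.5] -> delta [ 0.2723  0.0346 -0.025 ] turn -0.0014
```

Call:
carry_out(deltas="-0.006 0 0 0;-0.012 0 0 0;-0.018 0 0 0;-0.024 0 0 0;-0.03 0 0 0;-0.036 0 0 0")

```text
time: 7.4
eef_pos: [0.5549, -0.1133, 0.0254]
ee_rot: [-1.569, -0.003, -1.61]
ft_force: [-0.4, -9.5, 6.2]
grip_width: 0.997
```

```bash
python3 - <<'E'
from look import *
tube('wrist',-.085,z0=.028,w=.035)
delta([.5403,-.2357,.012],-.036)
E
```

```text
wrist 13473 yaw -0.039 z 0.0313 rms 0.0005 len [0.1211] ends in vb [array([-0.0843, -0.0259]), array([ 0.0368, -0.0263])]
t 7.45 tcp [ 0.5549 -0.1126  0.0253] jaw yaw -0.0383 tcp in vb [-0.0201 -0.0538] F [ 0.5 -6.6  4.9] -> delta [ 0.3089  0.034  -0.0249] turn -0.0014
```

Call:
carry_out(deltas="-0.004 0 0 0;-0.008 0 0 0;-0.012 0 0 0;-0.016 0 0 0;-0.02 0 0 0;-0.024 0 0 0;-0.028 0 0 0;-0.032 0 0 0")

```text
time: 8.25
eef_pos: [0.5545, -0.097, 0.0241]
ee_rot: [-1.571, 0.0, -1.607]
ft_force: [-0.2, -0.5, -0.1]
grip_width: 0.999
```

```bash
python3 - <<'E'
from look import *
tube('wrist',-.07,z0=.028,w=.035,show='w3.png')
delta([.5403,-.2357,.012],-.036)
E
```

```text
wrist 14050 yaw -0.038 z 0.0277 rms 0.0006 len [0.121] ends in vb [array([-0.0842, -0.0012]), array([ 0.0368, -0.0015])]
t 8.3 tcp [ 0.5545 -0.0967  0.024 ] jaw yaw -0.0356 tcp in vb [-0.0211 -0.038 ] F [-0.5  1.1  0. ] -> delta [ 0.3485  0.0299 -0.0232] turn 0.0003
```

View pics/w3.png

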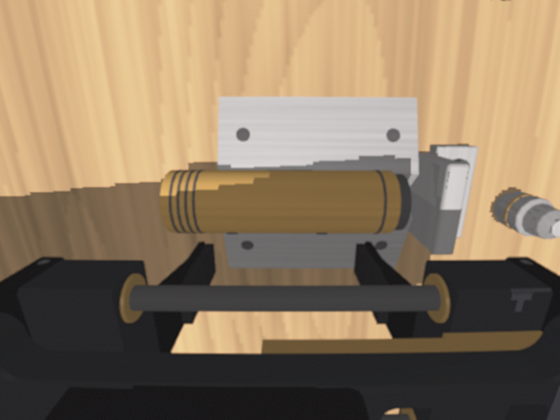

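The tube is seated: the fit gives y −1 mm, axis height 27.7 mm and yaw equal to the groove's. The picture shows it in the groove from (160,200) to (411,202), about 15 mm short of the stop plate. Next I retreat, rise, and shut the fingers.

Call:
carry_out(deltas="0.04 -0.01 0 0;0.06 -0.04 0 0;0.06 -0.14 0 0;0.06 -0.22 0 0;0.06 -0.22 0 0")

```text
time: 8.8
eef_pos: [0.5568, -0.122, 0.1177]
ee_rot: [-1.563, -0.002, -1.608]
ft_force: [1.6, -0.4, 0.1]
grip_width: 0.999
```

Call:
carry_out(deltas="0 0 -0.1 0;0 0 -0.2 0;0 0 -0.23 0;0 0 -0.23 0;0 0 -0.23 0;0 0 -0.23 0;0 0 -0.23 0", gripper=0)

```text
time: 9.5
eef_pos: [0.4627, -0.118, 0.1121]
ee_rot: [-1.571, 0.001, -1.607]
ft_force: [0.2, -0.5, 0.5]
grip_width: 0.445
```

```bash
python3 - <<'E'
from look import *
tube('scene',-.06,z0=.028,w=.03,x1=.63);tube('side',-.06,z0=.028,w=.03,x1=.63)
print(observe()['grip_width'])
delta([*v2w(-.118,-.0013),.11],-.037);delta([*v2w(-.118,-.0013),.018],-.037)
E
```

```text
scene 580 yaw -0.037 z 0.0255 rms 0.0010 len [0.1232] ends in vb [array([-0.084 ,  0.0002]), array([0.0391, 0.0001])]
side 643 yaw -0.045 z 0.0264 rms 0.0018 len [0.1253] ends in vb [array([-0.0846,  0.0011]), array([0.0407, 0.    ])]
0.3589174091601109
t 9.6 tcp [ 0.4623 -0.118   0.112 ] jaw yaw -0.036 tcp in vb [-0.1125 -0.0626] F [ 0.2 -0.1 -0.2] -> delta [-0.1533  0.0051 -0.0138] turn 0.0006
t 9.6 tcp [ 0.4623 -0.118   0.112 ] jaw yaw -0.036 tcp in vb [-0.1125 -0.0626] F [ 0.2 -0.1 -0.2] -> delta [-0.1531  0.2351 -0.0138] turn 0.0006
```

Call:
carry_out(deltas="-0.08 0 -0.014 0;-0.153 0 -0.014 0;-0.153 0 -0.014 0;-0.153 0 -0.014 0;-0.153 0 -0.014 0;-0.153 0 -0.014 0", gripper=0)

```text
time: 10.2
eef_pos: [0.4584, -0.0578, 0.1121]
ee_rot: [-1.571, 0.0, -1.609]
ft_force: [-0.2, 0.1, -0.6]
grip_width: 0.002
```

```bash
python3 - <<'E'
from look import *
print(observe()['grip_width']);tube('wrist',-.06,z0=.028,w=.03,x1=.63,show='w4.png')
delta([*v2w(-.118,-.0013),.018],-.037)
E
```

```text
0.00177823764967371
wrist 5646 yaw -0.036 z 0.0276 rms 0.0007 len [0.1234] ends in vb [array([-0.0857, -0.0013]), array([ 0.0376, -0.0014])]
t 10.25 tcp [ 0.4584 -0.0577  0.1121] jaw yaw -0.0378 tcp in vb [-0.1186 -0.0025] F [-0.5 -0.4  0.4] -> delta [-0.0029  0.2352  0.0014] turn -0.0005
```

View pics/w4.png

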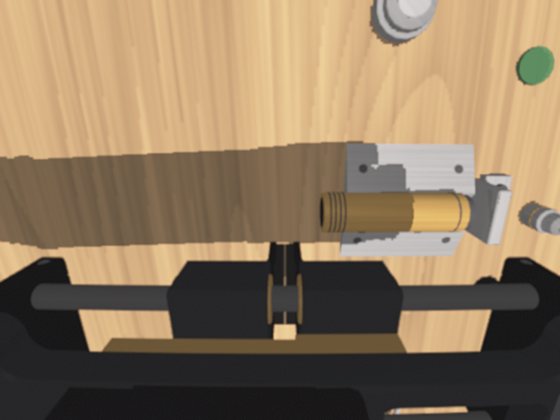

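The fingers are shut at (285,245), clear of the lamp end at (321,212), and the tube sits in the groove. I'll descend and then push.

Call:
carry_out(deltas="-0.003 0.1 0 0;-0.003 0.18 0 0;-0.003 0.22 0 0;-0.003 0.235 0 0;-0.003 0.235 0 0")

```text
time: 10.75
eef_pos: [0.4581, -0.0559, 0.0178]
ee_rot: [-1.572, 0.0, -1.608]
ft_force: [0.0, 0.1, 0.7]
grip_width: 0.005
```

Call:
carry_out(deltas="0 0 0.012 0;0 0 0.024 0;0 0 0.034 0;0 0 0.044 0;0 0 0.052 0;0 0 0.06 0;0 0 0.06 0")

```text
time: 11.45
eef_pos: [0.4824, -0.0565, 0.0181]
ee_rot: [-1.571, 0.0, -1.607]
ft_force: [-0.7, -0.7, -0.5]
grip_width: 0.006
```

```bash
python3 - <<'E'
from look import *
tube('wrist',-.06,z0=.028,w=.03,x1=.63);tube('scene',-.06,z0=.028,w=.03,x1=.64)
delta([*v2w(-.085,-.0013),.018],-.037)
E
```

```text
wrist 7414 yaw -0.039 z 0.0279 rms 0.0006 len [0.1208] ends in vb [array([-0.0835, -0.0011]), array([ 0.0373, -0.0014])]
scene 523 yaw -0.041 z 0.0256 rms 0.0011 len [0.1035] ends in vb [array([-0.0629,  0.0004]), array([ 0.0406, -0.0001])]
t 11.55 tcp [ 0.4824 -0.0565  0.0181] jaw yaw -0.0363 tcp in vb [-0.0946 -0.0004] F [-0.8 -0.4  0.9] -> delta [0.0022 0.0003 0.0241] turn 0.0004
```

Call:
carry_out(deltas="0 0 0.005 0;0 0 0.01 0;0 0 0.015 0;0 0 0.02 0;0 0 0.025 0;0 0 0.03 0;0 0 0.03 0")

```text
time: 12.25
eef_pos: [0.4949, -0.057, 0.0182]
ee_rot: [-1.57, 0.0, -1.607]
ft_force: [-1.7, -0.1, 0.5]
grip_width: 0.006
```

```bash
python3 - <<'E'
from look import *
tube('wrist',-.06,z0=.028,w=.03,x1=.65,show='w5.png');tube('scene',-.06,z0=.028,w=.03,x1=.64)
delta([*v2w(-.085,-.0013),.018],-.037)
E
```

```text
wrist 7447 yaw -0.039 z 0.0279 rms 0.0006 len [0.1206] ends in vb [array([-0.071 , -0.0011]), array([ 0.0496, -0.0015])]
scene 520 yaw -0.039 z 0.0257 rms 0.0011 len [0.1045] ends in vb [array([-0.0513,  0.0004]), array([0.0532, 0.0001])]
t 12.35 tcp [ 0.4949 -0.057   0.0182] jaw yaw -0.0363 tcp in vb [-0.0822 -0.0004] F [-0.8  0.  -0. ] -> delta [ 0.0021  0.0005 -0.0071] turn 0.0004
```

View pics/w5.png

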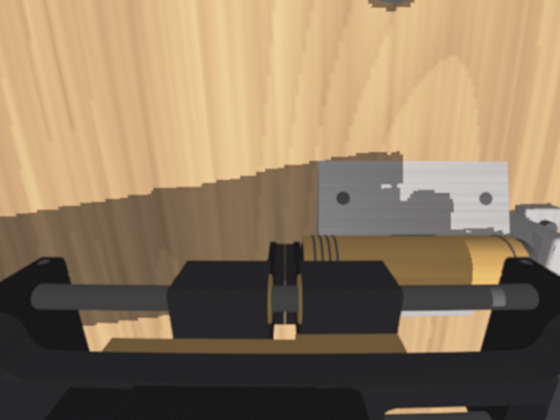

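The tube follows the fingers and lies at (305–530, 265), nearly at the stop. I'll creep forward until the force rises.

Call:
carry_out(deltas="0 0 0.002 0;0 0 0.004 0;0 0 0.006 0;0 0 0.008 0;0 0 0.01 0;0 0 0.01 0")

```text
time: 12.95
eef_pos: [0.4956, -0.0571, 0.0178]
ee_rot: [-1.576, -0.001, -1.607]
ft_force: [-14.7, 1.1, 13.3]
grip_width: 0.011
```

Call:
carry_out(deltas="0 0 0.002 0;0 0 0.004 0;0 0 0.006 0;0 0 0.006 0")

```text
time: 13.35
eef_pos: [0.4958, -0.0571, 0.0177]
ee_rot: [-1.581, -0.001, -1.607]
ft_force: [-26.0, 0.5, 23.9]
grip_width: 0.007
```

Call:
carry_out(deltas="0 0 -0.016 0;0 0 -0.03 0;0 0 -0.06 0;0 0 -0.08 0;0 -0.1 -0.08 0;0 -0.2 -0.08 0;0 -0.25 -0.08 0;0 -0.25 -0.08 0")

```text
time: 14.15
eef_pos: [0.4706, -0.0563, 0.1213]
ee_rot: [-1.565, -0.001, -1.607]
ft_force: [0.5, 0.3, 1.0]
grip_width: 0.003
```

```bash
python3 - <<'E'
from look import *
o=observe();tube('wrist',-.06,z0=.028,w=.03,x1=.66,show='w6.png');tube('scene',-.06,z0=.028,w=.03,x1=.64,show='s6.png')
a=cv2.imread('pics/w6.png')[150:270,280:560];b=cv2.imread('pics/s6.png')[215:310,175:285]
cv2.imwrite('pics/c6.png',np.vstack([cv2.resize(a,(700,300),interpolation=2),cv2.resize(b,(347,300),interpolation=2)[:,:].copy() if 0 else cv2.copyMakeBorder(cv2.resize(b,(347,300),interpolation=2),0,0,0,353,0)]))
delta([*v2w(-.118,-.0013),.11],-.037)
E
```

```text
wrist 5241 yaw -0.037 z 0.0277 rms 0.0007 len [0.1247] ends in vb [array([-0.0714, -0.0014]), array([ 0.0533, -0.0015])]
scene 539 yaw -0.043 z 0.0256 rms 0.0010 len [0.12] ends in vb [array([-0.0679,  0.0006]), array([ 0.0521, -0.0002])]
t 14.25 tcp [ 0.4686 -0.0563  0.1181] jaw yaw -0.0367 tcp in vb [-0.1084 -0.0007] F [-0.1 -0.3 -0.2] -> delta [ 0.0016  0.0202 -0.024 ] turn 0.0002
```

View pics/c6.png

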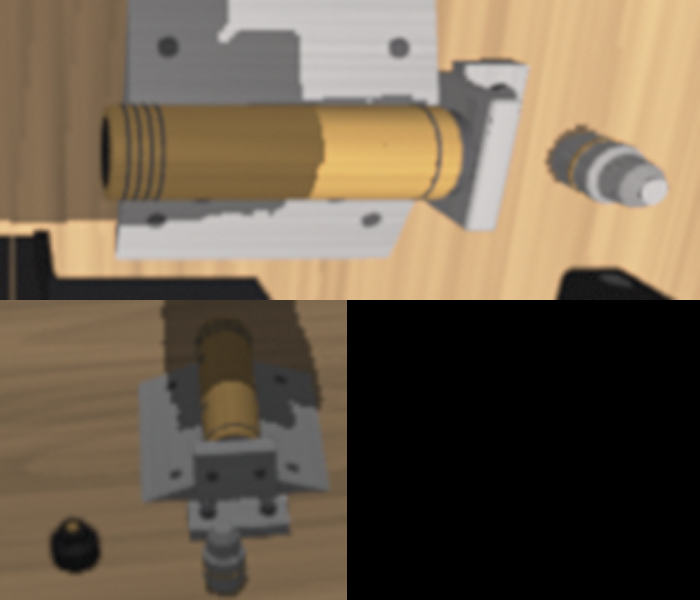

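The tube is seated and its lens end sits at the stop plate (crop, 465,150). The last push had a downward component, so I'll re-touch gently to confirm contact.

Call:
carry_out(deltas="0 0.15 0 0;0 0.22 0 0;0 0.24 0 0;0 0.24 0 0;0 0.24 0.03 0;0 0.24 0.05 0;0 0.24 0.06 0;0 0.24 0.06 0")

```text
time: 15.05
eef_pos: [0.4943, -0.0569, 0.023]
ee_rot: [-1.569, 0.0, -1.607]
ft_force: [-0.3, 0.3, -0.6]
grip_width: 0.008
```

```bash
python3 - <<'E'
from h import *
delta([.4955,-.057,.022],-.037)
E
```

```text
t 15.05 tcp [ 0.4943 -0.0569  0.023 ] jaw yaw -0.0364 tcp in vb [-0.0827 -0.0004] F [-0.3  0.3 -0.6] -> delta [0.0001 0.0026 0.003 ] turn 0.0004
```

Call:
carry_out(deltas="0 0 0.001 0;0 0 0.002 0;0 0 0.003 0;0 0 0.004 0;0 0 0.004 0")

```text
time: 15.55
eef_pos: [0.4944, -0.057, 0.0222]
ee_rot: [-1.571, 0.0, -1.607]
ft_force: [-0.8, -0.2, 0.7]
grip_width: 0.005
```

Call:
carry_out(deltas="0 0 0.001 0;0 0 0.002 0;0 0 0.003 0;0 0 0.003 0")

```text
time: 15.95
eef_pos: [0.4957, -0.057, 0.0222]
ee_rot: [-1.571, 0.0, -1.607]
ft_force: [0.5, 0.5, -0.3]
grip_width: 0.005
```

Call:
carry_out(deltas="0 0 0.001 0;0 0 0.002 0;0 0 0.003 0;0 0 0.003 0")

```text
time: 16.35
eef_pos: [0.4963, -0.057, 0.022]
ee_rot: [-1.572, -0.0, -1.607]
ft_force: [-2.8, 0.2, 1.7]
grip_width: 0.006
```

Call:
carry_out(deltas="0 0 0.001 0;0 0 0.002 0;0 0 0.003 0;0 0 0.003 0")

```text
time: 16.75
eef_pos: [0.4965, -0.0571, 0.0219]
ee_rot: [-1.574, -0.0, -1.607]
ft_force: [-8.6, 0.5, 7.3]
grip_width: 0.011
```

Call:
carry_out(deltas="0 -0.001 0 0;0 -0.002 0 0;0 -0.003 0 0;0 -0.003 0 0")

```text
time: 17.15
eef_pos: [0.4964, -0.0571, 0.0226]
ee_rot: [-1.574, 0.0, -1.607]
ft_force: [-6.1, 0.2, -1.1]
grip_width: 0.003
```

```bash
python3 - <<'E'
from look import *
delta([.4955,-.057,.022],-.037)
tube('scene',-.06,z0=.028,w=.03,x1=.64);tube('wrist',-.06,z0=.028,w=.03,x1=.65)
E
```

```text
t 17.15 tcp [ 0.4964 -0.0571  0.0226] jaw yaw -0.0365 tcp in vb [-0.0807 -0.0005] F [-6.1  0.2 -1.1] -> delta [-0.0002  0.0014 -0.0022] turn 0.0003
scene 524 yaw -0.034 z 0.0257 rms 0.0010 len [0.1033] ends in vb [array([-0.0503, -0.0001]), array([0.0531, 0.0001])]
wrist 7974 yaw -0.040 z 0.0279 rms 0.0006 len [0.1207] ends in vb [array([-0.0704, -0.001 ]), array([ 0.0503, -0.0015])]
```

At 6 N horizontal with almost no vertical force, the tube doesn't move, so it is against the stop. Now I withdraw straight back.

Call:
carry_out(deltas="0 0 -0.005 0;0 0 -0.012 0;0 0 -0.03 0;0 0 -0.06 0;0 0 -0.1 0;0 -0.15 -0.1 0;0 -0.3 -0.1 0;0 -0.4 -0.1 0")

```text
time: 18.05
eef_pos: [0.4568, -0.0554, 0.1751]
ee_rot: [-1.571, -0.0, -1.607]
ft_force: [0.6, 0.3, 1.0]
grip_width: 0.011
```

Call:
carry_out(deltas="0 -0.1 0 0;0.1 -0.1 0 0;0.2 -0.1 0 0;0.3 -0.1 0 0;0.3 -0.1 0 0;0.3 -0.1 0 0")

```text
time: 18.65
eef_pos: [0.4529, -0.1759, 0.2131]
ee_rot: [-1.571, 0.0, -1.609]
ft_force: [1.1, 0.6, 0.7]
grip_width: 0.005
```

```bash
python3 - <<'E'
from look import *
tube('wrist',-.06,z0=.028,w=.03,x1=.66);tube('scene',-.06,z0=.028,w=.03,x1=.64,show='s7.png');tube('side',-.06,z0=.028,w=.03,x1=.64,show='d7.png')
b=cv2.imread('pics/s7.png')[150:310,30:420];d=cv2.imread('pics/d7.png')[110:310,170:420]
cv2.imwrite('pics/c7.png',np.vstack([cv2.resize(b,(640,262),interpolation=2),cv2.copyMakeBorder(cv2.resize(d,(412,330),interpolation=2),0,0,0,228,0)]))
for n,q in(('s1.png','s7.png'),('d1.png','d7.png')):
    e=cv2.absdiff(cv2.imread('pics/'+n),cv2.imread('pics/'+q)).max(2);print(n,(e>40).sum())
o=observe();print(o['time'],o['eef_pos'].round(3),o['ft_force'].round(1),np.abs(o['joint_vel']).max())
E
```

```text
wrist 3931 yaw -0.039 z 0.0276 rms 0.0008 len [0.123] ends in vb [array([-0.071 , -0.0011]), array([ 0.052 , -0.0015])]
scene 617 yaw -0.040 z 0.0256 rms 0.0010 len [0.123] ends in vb [array([-0.0698,  0.0003]), array([ 0.0532, -0.0002])]
side 644 yaw -0.043 z 0.0265 rms 0.0016 len [0.1269] ends in vb [array([-0.0713,  0.0009]), array([ 0.0556, -0.0001])]
s1.png 14355
d1.png 14910
18.8 [ 0.454 -0.174  0.213] [-0.5  0.5 -0.5] 0.005219581186779984
```

View pics/c7.png

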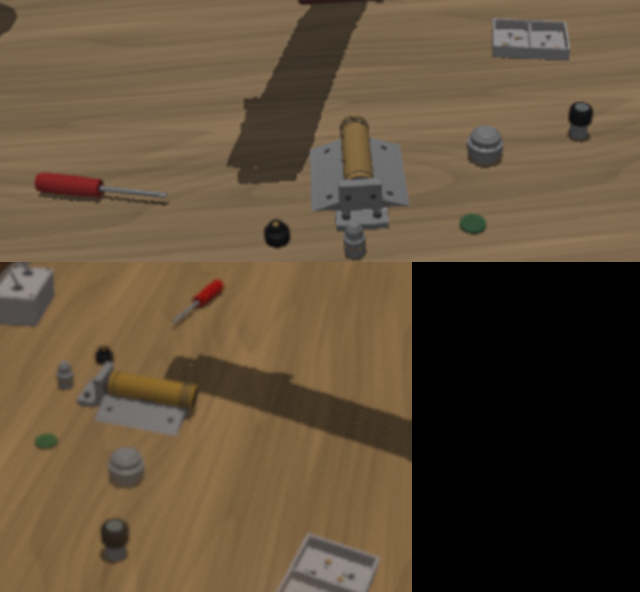

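The tube lies in the groove against the stop, the other parts look unmoved, and the arm is clear. I'll hand in.

```bash
python3 -c "
from station import sign_off;print(sign_off())"
```

```text
the job is handed in; nothing more can be done
None
```

The tube is in the V-block's groove with its lens end against the stop, and the job is handed in at about 19 s of the 48 s allowed. I rolled it along the bench with the open fingers, up the bevel and over the lip. I then shut the fingers and pushed on the lamp end with their outside until it stopped. It was never gripped or lifted.

**Last checks**
- **Seating:** the wrist fit puts the axis 27.6 mm up (27.5 expected) and about 1 mm off the groove's centre line. Its yaw of −0.039 matches the groove's, about −0.036.
- **Stop contact:** the lamp end reads −70 to −71 mm, where −70 mm means touching. A second push of 6 N with almost no vertical force moved nothing. The lens face itself was hidden from every camera, so contact is inferred from these readings.
- **Other parts:** by eye in the scene and side views, none has moved.
- **Arm:** clear of everything, with the wrist force near zero.

**What went wrong or disagreed**
- My first push up the bevel had the fingertips too high and wedged the tube. The force read about 40 N upward and 35 N sideways before I backed off, lowered the tips and tried again. That load came through the fingertips, not the arm or the gripper's body.
- The first push against the stop reached 26 N, with 24 N upward.
- The scene camera reads the axis 2 mm lower than the wrist camera, about its calibration error.

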